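Open the double-door pastry case for restocking

TASK

The small pastry case on the plinth has to be opened for restocking. Swing the brass hook on top clear of its post, open the left door all the way, to about a right angle, while the right one is still shut, and then open the right door, which its cover strip was holding shut, just as wide. Leave both doors standing open, and do not shift or knock over the coffee cup, the price card or the water glass.

Things in the scene. Friction and masses are not known exactly. Their poses are not given: they have to be found in the camera images.
- case: Fixed wooden case with two glazed doors, 250 wide x 110 deep x 190 tall, on a 44 mm plinth. Origin: centre of its underside; front looks to its -x (to the robot), +y = left seen from the robot. In mm in this frame: hook pivot (-15, 20); door hinge axes (-63, 125), (-63, -125). Doors 12 thick, 123 wide, z 36 to 188. A 6 mm strip on the left door's free edge laps 12 mm over the right door's front.
- hook (a joint): Angle of the brass hook turning on an upright pivot on the case's top, rad. 0 = closed: its nose lies in front of the 7 mm post on the left door's top edge and holds that door shut; starts at 0 to 0.12. Positive = clockwise seen from above (nose goes to the left); free of the post beyond about 0.45; end stop 1.5. Stays where it is left (friction 0.03 Nm).
- hook_fin (a point): Middle of the hook's upright thumb fin, on the pivot axis, 22 mm above the case's top: the fin is 40 long (along its own x, which at 0 is the case's x), 10 thick (its own y) and reaches from 10 to 31 mm above the top. Turn it like a thumb-turn.
- leaf_left (a joint): Angle of the left door, rad: 0 = shut, positive = opening toward the robot (clockwise seen from above), end stop 1.75. It stays where it is left (friction torque 0.05 Nm).
- leaf_left_handle (a point): Point on the left door's upright round brass pull bar (8 mm thick), level with the case's top (190 mm over its underside); the bar runs from 60 mm below it to 12 mm above (11 mm ball ends); pinch it from above. 80 mm from the hinge axis along the door, 46 mm in front of the door's mid-plane (40 mm off its face). Axes as the case's when shut; turns with the door.
- leaf_left_hinge (a point): Point on the left door's upright hinge axis, at the height of the case's top. It does not move.
- leaf_right (a joint): Angle of the right door, rad: 0 = shut, positive = opening toward the robot (anticlockwise seen from above), end stop 1.75. It stays where it is left (friction torque 0.05 Nm).
- leaf_right_handle (a point): The same point on the right door's pull bar: bar, heights and offsets as on the left door, mirrored. The two bars stand 90 mm apart when shut.
- leaf_right_hinge (a point): Point on the right door's upright hinge axis, at the height of the case's top. It does not move.
- coffee_cup: White porcelain cup, 73 across, 61 tall, loose on the counter in front of the plinth. Origin: centre of its underside.
- price_card: Small price card in a wooden foot, 70 wide, 58 tall, loose on the counter in front of the plinth. Origin: centre of its underside.
- water_glass: Glass of 75 across, 111 tall, loose on the counter to the right of the plinth. Origin: centre of its underside.

How it is judged:
By the outcome, as a careful person would: the job done as asked, in the order asked, and still so for the second after the job is handed in, with the robot touching nothing.
It also fails if it takes over 61 s, if anything falls off the work surface, if the arm or the gripper's body presses on something with over 40 N, if the wrist force passes 120 N, or if a joint passes its speed limit or range.

ROBOT

A 6-joint arm with a two-finger parallel gripper is mounted at the origin on a cart in front of the work surface, level with it; the furniture and walls round the work are solid. World frame = base frame: x ahead of the robot, y to its left, z up, the work surface at z = 0. Lengths are in m, angles in degrees, forces in N, time in s.
With the tool pointing down it reaches from about 0.4 to 0.825 m from the base axis. Payload 7 kg.
Tool frame: the origin (TCP) lies midway between the tips of the shut fingers; the grasp point (between the pads) lies 19 mm behind it; z points along the fingers, y is the line along which they close (so a half turn about z gives the same grasp; the last joint's range is limited). The gripper opens to 88 mm and grips with 3 to 60 N. Pads are 19 mm wide; open, the fingers measure 130 mm over their backs; the gripper's body (78 mm by 193 mm) begins 47 mm behind the grasp point.
Start: joints at [82.34, 20.546, 0.682, 0, -70.136, -16.507], TCP at [0.276, 0.616, 0.227] pointing down, gripper open.
Joint ranges: [-176.03, 176.03], [-82.01, 121.73], [-58.28, 71.71], [-173.87, 95.51], [-174.79, -0.11], [-173.66, 173.66]. Speed limits (degrees/s): [136.94, 136.94, 172.46, 180, 180, 180].

INTERFACE

Orientations are given as [roll, pitch, yaw] about the fixed x, y, z axes, in that order (R = Rz(yaw) Ry(pitch) Rx(roll)).
In Python, from plant import ctrl gives the robot as it stands.
- The arm moves only by the tool arm_command, never from a script. Its argument "steps" is a list of rows, each an object with "translation": the shift along the tool's x, y, z in mm, a list of three; "rotation": the turn, a rotation vector about the tool's x, y, z in units of 5 degrees (1.0 is 5 degrees), a list of three; "claw": the finger opening in mm, from 0 to 87.6. In form: [{"translation": [x, y, z], "rotation": [rx, ry, rz], "claw": claw}, ...]. A call has 1 to 5 rows; each row is the pose to reach, as a shift and turn from the pose commanded when the call began, along the tool's axes at that moment; what a row does not reach only later rows make up. A row lasts 1/10 s, in which the tool goes at most 50 mm and 8.59 degrees, less where a joint would pass 70% of its speed; a pose out of reach is approached as far as the arm can. A call with a gripper value outside its range is refused whole. The fingers move at their own pace and stop on an object; the grip force is fixed at half the most. Time passes only in rows, so rows that repeat a pose let the fingers close. It gives the time, the measured TCP pose, the force, the opening and the grip force at its end, in the units of the state.
- ctrl.get_obs(): the state, without advancing time (a new reading comes with each control period).
- ctrl.snapshot(name): name is "side" or "top" or "wrist"; returns (picture, depth): 420x560x3 uint8, red, green, blue; 420x560 float32, m along the optical axis (not along the pixel's ray), 0 where there is no reading.
- ctrl.calibration(name): a dict with "vertical_fov" (degrees; the focal length in pixels is half the picture's height over the tangent of half this angle, whatever the lens; pixels are square), "cx", "cy" (the principal point, pixels), "rvec" (rotation vector, rad) and "tvec" (3), from world to camera coordinates, as OpenCV has them; the wrist camera has in their place "hand_eye" (4x4, takes a point from camera to tool coordinates, whose origin is the TCP and whose axes are the flange's). Camera axes: x right, y down, z forward; pixel columns grow to the right and rows downward; lengths in m; the calibration is good to about 2 mm. A picture is of the moment at which its call begins: read the wrist's pose just before it. calibration takes no time and is no camera call.
- ctrl.close_job(): hands the job in; it is judged then, once.
The state is a dict: "clock": time; "joint_pos": joint angles; "qvel": joint speeds; "tau": joint torques, N m; "tool_pos": TCP position; "orientation": TCP orientation; "force": force on the tool from outside, world axes, zero at the start; "moment": the same for the moment, N m; "opening": finger opening in m; "gripper_force": force on a finger pad.
Only numpy, scipy, OpenCV 4.12 (cv2) and the standard library are available. Lean on these libraries where they do the work, as an engineer would, in place of code of your own. Each camera call takes 0.05 s, during which the arm holds its last target. There are 200 camera calls.

## Working session

There is one attempt and no reset: what is moved stays moved. The work goes in short steps, Python scripts to look and compute and a tool call to move; the robot and the scene stay as the last step left them, time stands still between calls to the robot, and variables do not carry over. Pictures are saved under pics/ and viewed, at most 10 in all, crops included, and the job is handed in when it is done.

Besides the shell and the picture viewer there is one more tool, called after ">>>" as name(argument=value, ...) on one line, values as JSON. arm_command: Moves the arm, as the interface text tells. Its arguments: {"type":"object","properties":{"steps":{"type":"array"}},"required":["steps"]}

```bash
mkdir -p pics; cat > h.py <<'E'
import numpy as np, cv2
from scipy.spatial.transform import Rotation as R
from plant import ctrl
def snap(n,f=None):
    o=ctrl.get_obs(); p,d=ctrl.snapshot(n)
    if f: cv2.imwrite('pics/'+f,p[:,:,::-1])
    return o,p,d
def cam(n,o=None):
    c=ctrl.calibration(n); f=210/np.tan(np.radians(c['vertical_fov'])/2)
    if n=='wrist':
        T=np.eye(4);T[:3,:3]=R.from_euler('xyz',o['orientation'],degrees=True).as_matrix();T[:3,3]=o['tool_pos']
        M=T@np.array(c['hand_eye']); return f,c['cx'],c['cy'],M[:3,:3],M[:3,3]
    r=R.from_rotvec(np.ravel(c['rvec'])).as_matrix().T
    return f,c['cx'],c['cy'],r,-r@np.ravel(c['tvec'])
def ray(C,u,v,z):
    f,cx,cy,r,t=C; d=r@np.array([(u-cx)/f,(v-cy)/f,1]); return t+d*(z-t[2])/d[2]
def cloud(C,d):
    f,cx,cy,r,t=C; v,u=np.mgrid[:d.shape[0],:d.shape[1]]
    P=np.stack([(u-cx)/f*d,(v-cy)/f*d,d],-1)@r.T+t; P[d<=0]=np.nan; return P
E
python3 - <<'E'
from h import *
print(ctrl.get_obs())
for n in('side','top'):
    print(n,ctrl.calibration(n)); o,p,d=snap(n,n+'0.png'); np.save(n+'0.npy',d)
E
```

```text
{'clock': 0.0, 'joint_pos': array([ 8.23424473e+01,  2.05927836e+01,  6.35187348e-01, -2.08439957e-02,
       -7.01367524e+01, -1.65068695e+01]), 'qvel': array([-0.04870339,  0.03842268, -0.05260776, -0.07510193, -0.02454887,
        0.01696994]), 'tau': array([ 1.62910026e-03, -5.82714415e+01,  2.93058836e+01,  6.99696198e+00,
        6.97512121e-03, -1.62443766e-04]), 'tool_pos': array([0.27613667, 0.61540169, 0.22561594]), 'orientation': array([ 1.79903972e+02, -8.02288307e-03, -2.41715140e+01]), 'force': array([0.27126965, 0.7745255 , 0.85937107]), 'moment': array([ 0.00697021, -0.00893594, -0.02011805]), 'gripper_force': 0.0, 'opening': 0.08729289267681871}
side {'vertical_fov': 51.147196506137746, 'cx': 284.5083562394506, 'cy': 209.97357257316492, 'rvec': array([ 2.07264578, -0.4818302 ,  0.25663691]), 'tvec': array([-0.40635179,  0.25942037,  1.02072781])}
top {'vertical_fov': 45.39681859357957, 'cx': 275.83607268711137, 'cy': 201.99579595876133, 'rvec': array([ 1.47129293, -2.54148348,  0.42401451]), 'tvec': array([0.25407652, 0.43614773, 1.32801549])}
```

View pics/side0.png

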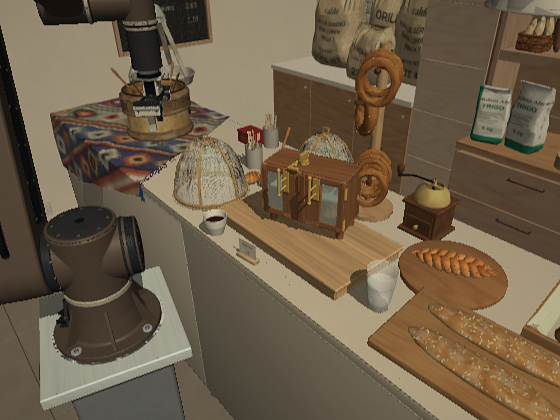

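View pics/top0.png

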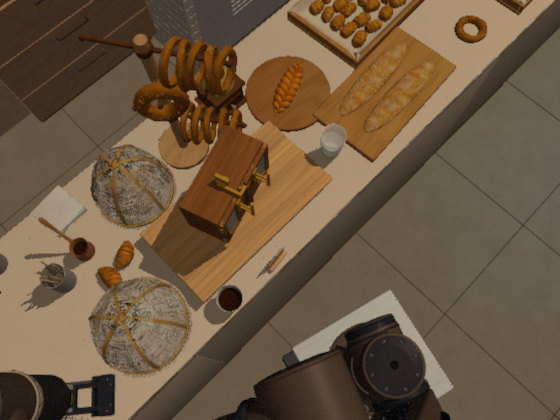

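The side view shows the case at about (310,190), the cup at (214,222), the card at (247,252) and the glass at (381,287). In the top view the case top is at about (226,183), the hook at (232,186), the pulls at (262,178) and (246,207), the cup at (230,298), the card at (275,260) and the glass at (333,140).

```bash
python3 - <<'E'
from h import *
C=cam('top'); d=np.load('top0.npy'); P=cloud(C,d); p=cv2.imread('pics/top0.png'); hsv=cv2.cvtColor(p,cv2.COLOR_BGR2HSV)
print('at top',P[190,205],'brass',hsv[186,228],hsv[180,262],P[186,228],P[179,262],P[207,246])
z=P[...,2]; roi=np.zeros(z.shape,bool); roi[120:250,170:285]=1
m=roi&(abs(z-0.234)<0.008)
n,l,s,c=cv2.connectedComponentsWithStats(m.astype(np.uint8)); k=1+np.argmax(s[1:,4]); q=P[l==k]
print('z med',np.median(q[:,2]),s[k])
r=cv2.minAreaRect((q[:,:2]*1000).astype(np.float32)); print('rect',r,cv2.boxPoints(r))
# brass
b=roi&(hsv[...,0]>15)&(hsv[...,0]<32)&(hsv[...,1]>140)&(hsv[...,2]>110)
n,l,s,c=cv2.connectedComponentsWithStats(b.astype(np.uint8))
for i in range(1,n):
    if s[i,4]>8: print('brass',s[i],c[i].round(1),np.nanmedian(P[l==i],0).round(3),'maxz',np.nanmax(z[l==i]).round(3))
for nm,(u,v) in dict(cup=(230,298),card=(275,260),glass=(333,140)).items():
    w=P[v-25:v+26,u-25:u+26].reshape(-1,3); w=w[(w[:,2]>0.03)&(w[:,2]<.13)]
    print(nm,np.median(w,0).round(3),w.min(0).round(3),w.max(0).round(3))
# tall things near the case
g=(z>0.2); w=P[g]; w=w[(w[:,0]>.3)]
H,xe,ye=np.histogram2d(w[:,0],w[:,1],bins=[np.arange(.3,1.1,.05),np.arange(-.5,.6,.05)])
Z=np.zeros_like(H)
for a in w:
    i=int((a[0]-.3)//.05);j=int((a[1]+.5)//.05)
    if 0<=i<Z.shape[0] and 0<=j<Z.shape[1]: Z[i,j]=max(Z[i,j],a[2])
print('cols y',ye[:-1].round(2))
for i in range(Z.shape[0]): print(xe[i].round(2),(Z[i]*100).astype(int))
for f,(u0,v0,u1,v1) in dict(crop=(150,110,290,260)).items():
    cv2.imwrite('pics/c0.png',cv2.resize(p[v0:v1,u0:u1],None,fx=4,fy=4,interpolation=2))
E
```

```text
at top [0.57182575 0.16618983 0.2322887 ] brass [ 15 203 118] [ 18 209 127] [0.55461246 0.11113199 0.22724502] [0.54304874 0.02159795 0.18765759] [0.48977124 0.09663899 0.20794394]
z med 0.23316897336086395 [ 178  120   89  108 4352]
rect ((590.9816284179688, 96.4205322265625), (132.6666259765625, 271.70806884765625), 33.87512969970703) [[460.18515  172.24075 ]
 [611.63104  -53.346043]
 [721.7781    20.600311]
 [570.3322   246.1871  ]]
brass [231 120   6   3  12] [233.2 120.8] [0.711 0.013 0.226] maxz 0.229
brass [ 234  121   51  129 1826] [264.9 195.1] [0.526 0.019 0.044] maxz 0.255
brass [186 126   4   6  11] [188.  127.9] [0.806 0.113 0.128] maxz 0.138
brass [170 136   6   6  21] [172.2 138.6] [0.858 0.166 0.018] maxz 0.022
brass [188 143  19  21  89] [195.1 153.8] [0.778 0.131 0.019] maxz 0.025
brass [170 146   6   5  11] [172.3 147.9] [0.829 0.182 0.016] maxz 0.022
brass [178 147   5   4   9] [179.8 148.3] [0.817 0.161 0.018] maxz 0.02
brass [184 146   6   7  17] [186.5 148.9] [0.804 0.144 0.018] maxz 0.022
brass [170 151   8  15  42] [173.  157.4] [0.8   0.192 0.019] maxz 0.028
[... 1424 characters left out ...]
0  0  0  0  0 25 25 25 24 23  0  0  0  0  0  0]
0.55 [ 0  0  0  0  0  0  0  0  0 23 23 23 27 24 23  0  0  0  0  0  0]
0.6 [ 0  0  0  0  0  0  0  0  0 23 23 24 23 23  0  0  0  0  0  0  0]
0.65 [ 0  0  0  0  0  0  0  0  0 49 51 50 23  0  0  0  0  0  0  0  0]
0.7 [ 0  0  0  0  0  0  0  0  0 51 51 51 50  0  0  0 20 20  0  0  0]
0.75 [ 0  0  0  0  0  0  0  0  0  0 51 51 51 39 37 20 23 21  0  0  0]
0.8 [ 0  0  0  0  0  0  0  0  0  0 47 50 52 52 37  0 20  0  0  0  0]
0.85 [ 0  0  0  0  0  0  0  0  0  0 20  0  0 49 49  0  0  0  0  0  0]
0.9 [ 0  0  0  0  0  0  0  0  0  0  0  0  0  0 49 49  0  0  0  0  0]
0.95 [0 0 0 0 0 0 0 0 0 0 0 0 0 0 0 0 0 0 0 0 0]
1.0 [0 0 0 0 0 0 0 0 0 0 0 0 0 0 0 0 0 0 0 0 0]
```

View pics/c0.png

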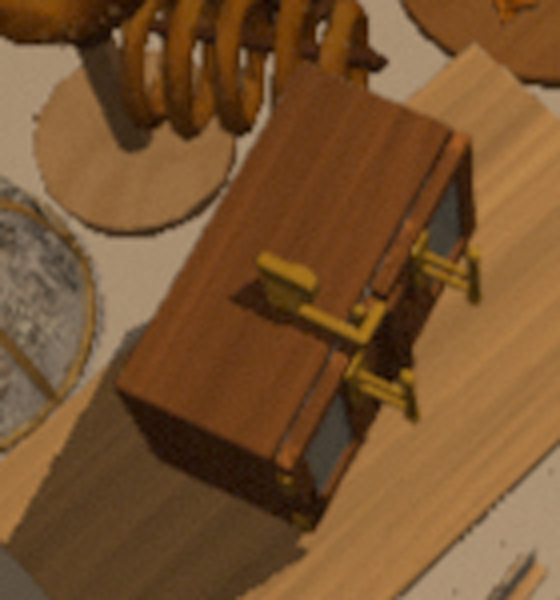

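The crop shows the hook closed (fin at crop (285,280), nose at (370,330)), both pull bars at (475,275) and (410,390), and the rear corners of the case top at (305,65) and (120,385).

```bash
python3 - <<'E'
from h import *
C=cam('top'); d=np.load('top0.npy'); P=cloud(C,d); z=P[...,2]
roi=np.zeros(z.shape,bool); roi[115:250,165:285]=1
m=(roi&(abs(z-0.233)<0.006)).astype(np.uint8)
ct=max(cv2.findContours(m,cv2.RETR_EXTERNAL,cv2.CHAIN_APPROX_NONE)[0],key=cv2.contourArea)[:,0]
W=np.array([ray(C,u,v,.234)[:2] for u,v in ct])
def fit(a,b):
    A=ray(C,*a,.234)[:2];B=ray(C,*b,.234)[:2];t=(B-A)/np.linalg.norm(B-A);n=np.array([-t[1],t[0]])
    s=(W-A)@t; k=(abs((W-A)@n)<.008)&(s>.1*np.linalg.norm(B-A))&(s<.9*np.linalg.norm(B-A))
    l=cv2.fitLine(W[k].astype(np.float32),cv2.DIST_HUBER,0,.001,.001).ravel(); print(k.sum(),np.degrees(np.arctan2(l[1],l[0])),l[2:]); return l
rear=fit((226,126),(180,206)); left=fit((180,206),(219,225))
for nm,a in dict(rr=(226,126),rl=(180,206),fl=(219,225)).items(): print(nm,ray(C,*a,.234).round(4))
t=rear[:2]; t=t if t[1]>0 else -t; yaw=np.arctan2(-t[0],t[1]); print('yaw',np.degrees(yaw))
M=np.array([[left[0],-rear[0]],[left[1],-rear[1]]]); k=np.linalg.solve(M,rear[2:]-left[2:]); cor=left[2:]+k[0]*left[:2]
Rz=np.array([[np.cos(yaw),-np.sin(yaw)],[np.sin(yaw),np.cos(yaw)]])
o=cor-Rz@[.055,.125]; print('corner',cor,'origin',o)
# extents about that frame
L=(W-o)@Rz; print('extent',np.percentile(L,[1,99],axis=0))
for nm,q in dict(fin=(-.015,.02),hl=(-.109,.045),hr=(-.109,-.045),Lh=(-.063,.125),Rh=(-.063,-.125)).items(): print(nm,(o+Rz@q).round(4))
for f,u,v,h in (('fin',221.5,179.5,.265),('barL',252.6,206,.24),('barR',268.5,174,.24)): print(f,ray(C,u,v,h).round(4))
E
```

```text
65 -55.698452 [0.63567364 0.14323857]
32 34.78458 [0.5227929  0.21330132]
rr [0.7021 0.0379 0.234 ]
rl [0.5644 0.2387 0.234 ]
fl [0.4735 0.1782 0.234 ]
yaw 34.301548
corner [0.56695193 0.24397503] origin [0.59196091 0.10971948]
extent [[-0.07436174 -0.12427856]
 [ 0.05599262  0.12557065]]
fin [0.5683 0.1178]
hl [0.4766 0.0855]
hr [0.5273 0.0111]
Lh [0.4695 0.1775]
Rh [ 0.6104 -0.029 ]
fin [0.5628 0.1205 0.265 ]
barL [0.4735 0.0848 0.24  ]
barR [0.5275 0.0097 0.24  ]
```

```bash
cat >> h.py <<'E'
YAW=np.radians(34.3); O=np.array([.592,.1097]); RZ=np.array([[np.cos(YAW),-np.sin(YAW)],[np.sin(YAW),np.cos(YAW)]])
def rows(targets):
    "targets: (x,y,z,yaw_deg) world, tool down; print rows relative to the measured pose"
    o=ctrl.get_obs(); A=R.from_euler('xyz',o['orientation'],degrees=True)
    print('now',o['tool_pos'].round(4),o['orientation'].round(2),'t',round(o['clock'],2),'op',o['opening'].round(4),'F',o['force'].round(1),'j',o['joint_pos'].round(0))
    for t in targets:
        B=R.from_euler('xyz',[180,0,t[3]],degrees=True)
        print((A.inv().apply(np.array(t[:3])-o['tool_pos'])*1000).round(1),((A.inv()*B).as_rotvec(degrees=True)/5).round(2))
def case(x,y): return O+RZ@[x,y]
E
python3 - <<'E'
from h import *
P=cloud(cam('top'),np.load('top0.npy')).reshape(-1,3); P=P[(P[:,2]>.28)&(P[:,0]>.3)]
L=(P[:,:2]-O)@RZ
print('tall >.28 nearest: min case x',np.percentile(L[:,0],[0,1,5]).round(3))
for a in np.arange(-.2,.2,.04):
    k=(L[:,1]>=a)&(L[:,1]<a+.04)
    if k.any(): i=np.argsort(L[k,0])[:10]; print(a.round(2),L[k,0][i].mean().round(3),P[k][i,2].mean().round(3))
f=case(-.015,.02); rows([(.276,.616,.37,-24.2),(*f,.33,34.3)])
E
```

```text
tall >.28 nearest: min case x [0.019 0.024 0.033]
-0.2 0.034 0.424
-0.16 0.023 0.493
-0.12 0.03 0.455
-0.08 0.093 0.462
-0.04 0.203 0.292Traceback (most recent call last):
  File "<stdin>", line 8, in <module>
  File "h.py", line 24, in rows
    print('now',o['tool_pos'].round(4),o['orientation'].round(2),'t',round(o['clock'],2),'op',o['opening'].round(4),'F',o['force'].round(1),'j',o['joint_pos'].round(0))
                                                                                              ^^^^^^^^^^^^^^^^^^
AttributeError: 'float' object has no attribute 'round'
```

```bash
sed -i "s/o\['opening'\].round(4)/round(float(o['opening']),4)/" h.py; python3 - <<'E'
from h import *
f=case(-.015,.02); rows([(.276,.616,.37,-24.2),(*f,.33,34.3)])
E
```

```text
now [0.2762 0.6154 0.2257] [ 1.7991e+02 -1.0000e-02 -2.4170e+01] t 0.1 op 0.0877 F [ 0.6 -0.5 -0.3] j [ 82.  21.   1.  -0. -70. -17.]
[  -0.4   -0.2 -144.3] [ 0.02 -0.    0.01]
[ 470.3  334.6 -103.7] [ 2.000e-02  1.000e-02 -1.169e+01]
```

>>> arm_command(steps=[{"translation": [0,0,-50],"rotation": [0,0,0],"claw": 40},{"translation": [0,0,-100],"rotation": [0,0,0],"claw": 40},{"translation": [0,0,-144],"rotation": [0,0,0],"claw": 40},{"translation": [30,21,-144],"rotation": [0,0,-1.5],"claw": 40},{"translation": [70,50,-144],"rotation": [0,0,-3],"claw": 40}])

```text
clock: 0.6
tool_pos: [0.3193, 0.5424, 0.3707]
orientation: [-179.9, 0.0, -8.7]
force: [1.6, -0.0, -0.7]
opening: 0.0531
gripper_force: 0.0
```

```bash
python3 - <<'E'
from h import *
f=case(-.015,.02); rows([(*f,.35,34.3)])
E
```

```text
now [0.3193 0.5424 0.3707] [-1.7994e+02  2.0000e-02 -8.7400e+00] t 0.6 op 0.0531 F [ 1.6 -0.  -0.7] j [ 77.  13.   9.  -0. -86.   4.]
[310.7 381.9  20.2] [-0.01 -0.   -8.61]
```

>>> arm_command(steps=[{"translation": [30,38,0],"rotation": [0,0,-1],"claw": 40},{"translation": [60,76,0],"rotation": [0,0,-2],"claw": 40},{"translation": [90,114,0],"rotation": [0,0,-3],"claw": 40},{"translation": [120,150,0],"rotation": [0,0,-4],"claw": 40},{"translation": [150,186,0],"rotation": [0,0,-5],"claw": 40}])

```text
clock: 1.1
tool_pos: [0.4386, 0.3321, 0.3705]
orientation: [-180.0, 0.0, 16.1]
force: [1.7, 0.3, 0.3]
opening: 0.0398
gripper_force: 0.0
```

```bash
python3 - <<'E'
from h import *
f=case(-.015,.02); rows([(*f,.35,34.3)])
E
```

```text
now [0.4386 0.3321 0.3705] [-1.800e+02  1.000e-02  1.605e+01] t 1.1 op 0.0398 F [1.7 0.3 0.3] j [ 58.   5.  -1.  -0. -84.  49.]
[ 65.4 241.8  20.5] [-0.    0.   -3.65]
```

>>> arm_command(steps=[{"translation": [13,46,5],"rotation": [0,0,-0.8],"claw": 40},{"translation": [26,92,10],"rotation": [0,0,-1.6],"claw": 40},{"translation": [40,140,15],"rotation": [0,0,-2.4],"claw": 40},{"translation": [53,190,20],"rotation": [0,0,-3.2],"claw": 40},{"translation": [65,238,20],"rotation": [0,0,-3.6],"claw": 40}])

```text
clock: 1.6
tool_pos: [0.5651, 0.1222, 0.3496]
orientation: [-180.0, 0.1, 34.0]
force: [1.4, 0.5, 0.1]
opening: 0.04
gripper_force: 0.0
```

```bash
python3 - <<'E'
from h import *
f=case(-.015,.02); rows([(*f,.30,34.3)])
o,p,d=snap('wrist','w1.png'); np.save('w1.npy',d)
C=cam('wrist',o); P=cloud(C,d)
z=P[...,2]; k=(z>.256)&(z<.275)
n,l,s,c=cv2.connectedComponentsWithStats(k.astype(np.uint8))
for i in range(1,n):
    if s[i,4]>60: 
        q=P[l==i]; r=cv2.minAreaRect((q[:,:2]*1000).astype(np.float32)); print(s[i],np.mean(q,0).round(4),r, 'case mm',((np.array(r[0])/1000-O)@RZ*1000).round(1))
E
```

```text
now [0.5651 0.1222 0.3496] [-1.7997e+02  8.0000e-02  3.4000e+01] t 1.6 op 0.04 F [1.4 0.5 0.1] j [ 32.   8.   0.  -0. -82.  92.]
[ 0.3  5.5 49.6] [-0.01  0.02 -0.06]
[277 191  13  45 508] [0.5705 0.118  0.2653] ((569.5177001953125, 117.27653503417969), (39.60310745239258, 9.985241889953613), 32.82020950317383) case mm [-14.3  18.9]
```

View pics/w1.png

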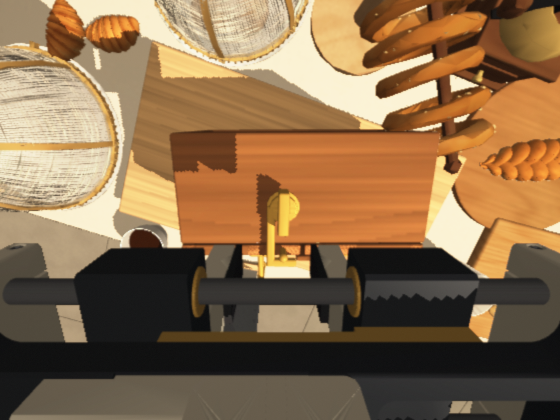

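The wrist view shows the fin at (283,213), the hook arm at (270,230) going to its nose at (263,265), and the pretzel stand behind right at (430,80). The fin lands within 2 mm of the computed pivot.

```bash
python3 - <<'E'
from h import *
P=cloud(cam('wrist',ctrl.get_obs()),np.load('w1.npy')); L=(P[...,:2]-O)@RZ*1000
for v in range(185,275,6): print(v,[(u,*L[v,u].round(0).astype(int),int(P[v,u,2]*1000)) for u in (262,268,273,283,292,298)])
rows([(.5693,.1175,.247,34)])
E
```

```text
185 [(262, np.int64(5), np.int64(32), 234), (268, np.int64(5), np.int64(27), 235), (273, np.int64(5), np.int64(22), 234), (283, np.int64(5), np.int64(12), 235), (292, np.int64(5), np.int64(4), 236), (298, np.int64(4), np.int64(-2), 233)]
191 [(262, np.int64(-1), np.int64(32), 235), (268, np.int64(-1), np.int64(27), 234), (273, np.int64(-1), np.int64(22), 234), (283, np.int64(4), np.int64(13), 259), (292, np.int64(-1), np.int64(3), 235), (298, np.int64(-1), np.int64(-2), 234)]
197 [(262, np.int64(-7), np.int64(33), 233), (268, np.int64(-7), np.int64(27), 234), (273, np.int64(-7), np.int64(22), 237), (283, np.int64(1), np.int64(13), 265), (292, np.int64(-6), np.int64(4), 238), (298, np.int64(-7), np.int64(-2), 234)]
203 [(262, np.int64(-13), np.int64(33), 233), (268, np.int64(-12), np.int64(27), 238), (273, np.int64(-10), np.int64(22), 245), (283, np.int64(-5), np.int64(13), 265), (292, np.int64(-10), np.int64(4), 245), (298, np.int64(-13), np.int64(-2), 237)]
209 [(262, np.int64(-20), np.int64(33), 233), (268, np.int64(-16), np.int64(27), 245), (273, np.int64(-16), np.int64(22), 245),
[... 2090 characters left out ...]
p.int64(-73), np.int64(-4), 230)]
263 [(262, np.int64(-91), np.int64(35), 209), (268, np.int64(-72), np.int64(27), 246), (273, np.int64(-72), np.int64(22), 245), (283, np.int64(-73), np.int64(12), 245), (292, np.int64(-73), np.int64(3), 245), (298, np.int64(-175), np.int64(-19), 44)]
269 [(262, np.int64(-98), np.int64(36), 210), (268, np.int64(-210), np.int64(36), 1), (273, np.int64(-210), np.int64(26), 1), (283, np.int64(-210), np.int64(6), 0), (292, np.int64(-209), np.int64(-11), 3), (298, np.int64(-210), np.int64(-23), 0)]
now [0.5676 0.1168 0.3495] [1.7991e+02 1.6000e-01 3.3880e+01] t 1.65 op 0.0402 F [2.4 0.1 2. ] j [ 31.   8.   0.   0. -82.  93.]
[  2.1   0.2 102.5] [ 0.02  0.03 -0.02]
```

>>> arm_command(steps=[{"translation": [1,0,30],"rotation": [0,0,0],"claw": 40},{"translation": [1,0,60],"rotation": [0,0,0],"claw": 40},{"translation": [1,0,85],"rotation": [0,0,0],"claw": 40},{"translation": [1,0,99],"rotation": [0,0,0],"claw": 40},{"translation": [1,0,99],"rotation": [0,0,0],"claw": 40}])

```text
clock: 2.15
tool_pos: [0.5643, 0.1242, 0.2489]
orientation: [-179.9, 0.3, 33.8]
force: [-0.6, 0.1, 0.2]
opening: 0.0395
gripper_force: 0.0
```

>>> arm_command(steps=[{"translation": [0,0,0],"rotation": [0,0,0],"claw": 20},{"translation": [0,0,0],"rotation": [0,0,0],"claw": 10},{"translation": [0,0,0],"rotation": [0,0,0],"claw": 4},{"translation": [0,0,0],"rotation": [0,0,0],"claw": 4},{"translation": [0,0,0],"rotation": [0,0,0],"claw": 4}])

```text
clock: 2.65
tool_pos: [0.5703, 0.1189, 0.253]
orientation: [179.3, -0.1, 33.8]
force: [25.0, -28.0, -10.0]
opening: 0.0096
gripper_force: 29.9
```

>>> arm_command(steps=[{"translation": [0,4,0],"rotation": [0,0,0],"claw": 4},{"translation": [0,7,0],"rotation": [0,0,0],"claw": 4},{"translation": [0,7,0],"rotation": [0,0,0],"claw": 4}])

```text
clock: 2.95
tool_pos: [0.5707, 0.1184, 0.2529]
orientation: [179.9, -0.1, 33.8]
force: [4.5, -4.5, 1.3]
opening: 0.0098
gripper_force: 30.0
```

```bash
python3 - <<'E'
from h import *
for i in range(2): snap('top')
print(ctrl.get_obs()['force'],ctrl.get_obs()['moment']);rows([])
E
```

```text
[ 4.97112265 -5.09527296  1.98885968] [-1.97968409 -1.83345651  0.04066874]
now [0.5707 0.1184 0.2529] [ 1.7988e+02 -1.2000e-01  3.3840e+01] t 3.05 op 0.0097 F [ 5.  -5.1  2. ] j [ 31.  11.  -9.   0. -70.  93.]
```

>>> arm_command(steps=[{"translation": [0,1,0],"rotation": [0,0,1],"claw": 4},{"translation": [0,1,0],"rotation": [0,0,2],"claw": 4},{"translation": [0,1,0],"rotation": [0,0,3],"claw": 4},{"translation": [0,1,0],"rotation": [0,0,4],"claw": 4},{"translation": [0,1,0],"rotation": [0,0,5],"claw": 4}])

```text
clock: 3.55
tool_pos: [0.5711, 0.1176, 0.2529]
orientation: [179.9, -0.1, 8.7]
force: [4.6, -6.4, 2.6]
opening: 0.0097
gripper_force: 30.0
```

>>> arm_command(steps=[{"translation": [0,0,0],"rotation": [0,0,1],"claw": 4},{"translation": [0,0,0],"rotation": [0,0,2],"claw": 4},{"translation": [0,0,0],"rotation": [0,0,3],"claw": 4},{"translation": [0,0,0],"rotation": [0,0,4],"claw": 4},{"translation": [0,0,0],"rotation": [0,0,5],"claw": 4}])

```text
clock: 4.05
tool_pos: [0.5711, 0.1169, 0.2529]
orientation: [179.9, -0.2, -16.4]
force: [4.3, -9.2, 1.2]
opening: 0.0096
gripper_force: 30.0
```

>>> arm_command(steps=[{"translation": [0,0,0],"rotation": [0,0,1],"claw": 4},{"translation": [0,0,0],"rotation": [0,0,2],"claw": 4},{"translation": [0,0,0],"rotation": [0,0,3],"claw": 4},{"translation": [0,0,0],"rotation": [0,0,3],"claw": 4},{"translation": [0,0,0],"rotation": [0,0,3],"claw": 4}])

```text
clock: 4.55
tool_pos: [0.5709, 0.1164, 0.2529]
orientation: [179.9, -0.2, -31.2]
force: [4.8, -10.1, 2.1]
opening: 0.0097
gripper_force: 30.0
```

>>> arm_command(steps=[{"translation": [0,0,0],"rotation": [0,0,0],"claw": 40},{"translation": [0,0,0],"rotation": [0,0,0],"claw": 40},{"translation": [0,0,0],"rotation": [0,0,0],"claw": 40},{"translation": [0,0,-30],"rotation": [0,0,0],"claw": 40},{"translation": [0,0,-70],"rotation": [0,0,0],"claw": 40}])

```text
clock: 5.05
tool_pos: [0.5689, 0.1183, 0.3203]
orientation: [179.8, 0.2, -31.1]
force: [1.9, 0.5, 0.2]
opening: 0.0389
gripper_force: 0.0
```

```bash
python3 - <<'E'
from h import *
h=case(-.109,.045); rows([(*h,.32,34.3)])
E
```

```text
now [0.5689 0.1183 0.3203] [ 1.7979e+02  1.7000e-01 -3.1140e+01] t 5.05 op 0.0389 F [1.9 0.5 0.2] j [ 31.   9.  -2.  -0. -79.  28.]
[-62.   75.8   0.8] [  0.02   0.05 -13.09]
```

>>> arm_command(steps=[{"translation": [-8,10,0],"rotation": [0,0,-1.6],"claw": 40},{"translation": [-16,19,0],"rotation": [0,0,-3.2],"claw": 40},{"translation": [-24,29,0],"rotation": [0,0,-4.8],"claw": 40},{"translation": [-32,38,0],"rotation": [0,0,-6.4],"claw": 40},{"translation": [-39,48,0],"rotation": [0,0,-8],"claw": 40}])

```text
clock: 5.55
tool_pos: [0.5112, 0.0976, 0.3216]
orientation: [-180.0, 0.0, 9.2]
force: [-0.2, 0.5, 1.1]
opening: 0.04
gripper_force: 0.0
```

```bash
python3 - <<'E'
from h import *
h=case(-.109,.045); rows([(*h,.32,34.3)])
E
```

```text
now [0.5112 0.0976 0.3216] [-179.97    0.      9.2 ] t 5.55 op 0.04 F [-0.2  0.5  1.1] j [ 32.   3.  -9.  -0. -78.  67.]
[-36.1   6.4   1.6] [-0.01 -0.   -5.02]
```

>>> arm_command(steps=[{"translation": [-10,2,0],"rotation": [0,0,-1.6],"claw": 40},{"translation": [-20,4,0],"rotation": [0,0,-3.2],"claw": 40},{"translation": [-36,6,0],"rotation": [0,0,-5],"claw": 40},{"translation": [-36,6,0],"rotation": [0,0,-5],"claw": 40},{"translation": [-36,6,0],"rotation": [0,0,-5],"claw": 40}])

```text
clock: 6.05
tool_pos: [0.4772, 0.0861, 0.322]
orientation: [-180.0, -0.1, 33.7]
force: [0.1, 0.2, 0.5]
opening: 0.0398
gripper_force: 0.0
```

```bash
python3 - <<'E'
from h import *
h=case(-.109,.045); rows([(*h,.205,34.3)])
snap('wrist','w2.png')
C=cam('top');o,p,d=snap('top','t2.png')
o,p,d=snap('side'); cv2.imwrite('pics/s2.png',cv2.resize(p[130:250,240:380,::-1],None,fx=4,fy=4,interpolation=2))
E
```

```text
now [0.4772 0.0861 0.322 ] [-1.7999e+02 -6.0000e-02  3.3750e+01] t 6.05 op 0.0398 F [0.1 0.2 0.5] j [ 34.  -1. -13.  -0. -77.  90.]
[ -1.    0.2 117. ] [-0.   -0.01 -0.11]
```

View pics/s2.png

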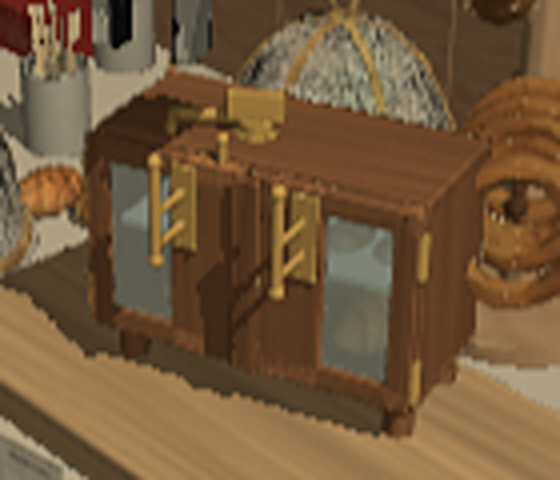

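View pics/w2.png

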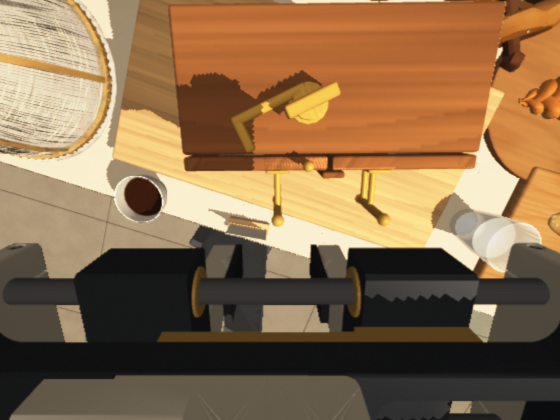

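The side crop shows the hook swung about 60° to the left, clear of the post at (223,148), with both doors shut. In the wrist view the left bar's ball is at (278,221) and the right one's at (384,218).

```bash
python3 - <<'E'
from h import *
o=ctrl.get_obs();C=cam('wrist',o); 
print(ray(C,278,221,.243),ray(C,384,218,.243),case(-.109,.045),case(-.109,-.045))
h=case(-.109,.045); rows([(*h,.207,34.3)])
E
```

```text
[0.47630056 0.08254452 0.243     ] [0.52931184 0.00823658 0.243     ] [0.47659661 0.08545008] [0.52731396 0.01110124]
now [0.4776 0.0861 0.3215] [-180.      0.     33.74] t 6.2 op 0.04 F [ 0.5  0.4 -0.5] j [ 33.  -1. -13.  -0. -77.  90.]
[ -1.2  -0.  114.5] [-0.    0.   -0.11]
```

>>> arm_command(steps=[{"translation": [-1,1,40],"rotation": [0,0,0],"claw": 40},{"translation": [-1,1,75],"rotation": [0,0,0],"claw": 40},{"translation": [-1,1,100],"rotation": [0,0,0],"claw": 40},{"translation": [-1,1,114],"rotation": [0,0,0],"claw": 40},{"translation": [-1,1,114],"rotation": [0,0,0],"claw": 40}])

```text
clock: 6.7
tool_pos: [0.4761, 0.0839, 0.2053]
orientation: [-180.0, 0.3, 33.8]
force: [0.4, 0.0, 0.0]
opening: 0.0399
gripper_force: 0.0
```

>>> arm_command(steps=[{"translation": [0,0,0],"rotation": [0,0,0],"claw": 20},{"translation": [0,0,0],"rotation": [0,0,0],"claw": 10},{"translation": [0,0,0],"rotation": [0,0,0],"claw": 2},{"translation": [0,0,0],"rotation": [0,0,0],"claw": 2},{"translation": [0,0,0],"rotation": [0,0,0],"claw": 2}])

```text
clock: 7.2
tool_pos: [0.4772, 0.0846, 0.2081]
orientation: [-180.0, -0.1, 33.8]
force: [-1.7, 0.8, 3.5]
opening: 0.0069
gripper_force: 30.0
```

```bash
cat >> h.py <<'E'
def door(side,angs,z,psi0,lag=1.0,dl=(0,0)):
    "handle targets for door angles (deg); side +1 left, -1 right"
    T=[]
    for a in angs:
        t=np.radians(-side*a); v=np.array([-.046,-side*.08]); w=np.array([[np.cos(t),-np.sin(t)],[np.sin(t),np.cos(t)]])@v
        p=case(*(np.array([-.063,side*.125])+w)); T.append((p[0]+dl[0],p[1]+dl[1],z,psi0-side*a*lag))
    return T
E
python3 - <<'E'
from h import *
o=ctrl.get_obs(); b=o['tool_pos']; c=case(-.109,.045); print('off',b[:2]-c)
rows(door(1,[0,6,12,18,24,30],b[2],33.7,dl=b[:2]-c))
E
```

```text
off [ 0.00056156 -0.0008687 ]
now [0.4772 0.0846 0.2081] [-1.7999e+02 -6.0000e-02  3.3830e+01] t 7.2 op 0.0069 F [-1.7  0.8  3.5] j [ 33.   3. -24.  -0. -63.  90.]
[0. 0. 0.] [-0.   -0.01  0.03]
[-8.2 -5.2 -0. ] [-0.   -0.01  1.23]
[-15.7 -11.2  -0. ] [-0.   -0.01  2.43]
[-22.6 -17.9  -0. ] [-0.   -0.01  3.63]
[-28.8 -25.4  -0. ] [-0.   -0.01  4.83]
[-34.1 -33.4  -0. ] [-0.   -0.01  6.03]
```

Bar gripped (7 mm). Pulling along the arc.

>>> arm_command(steps=[{"translation": [-8,-5,0],"rotation": [0,0,1.2],"claw": 2},{"translation": [-16,-11,0],"rotation": [0,0,2.4],"claw": 2},{"translation": [-23,-18,0],"rotation": [0,0,3.6],"claw": 2},{"translation": [-29,-25,0],"rotation": [0,0,4.8],"claw": 2},{"translation": [-34,-33,0],"rotation": [0,0,6],"claw": 2}])

```text
clock: 7.7
tool_pos: [0.4306, 0.0934, 0.2081]
orientation: [-179.9, -0.1, 3.6]
force: [0.7, 1.7, 0.8]
opening: 0.0077
gripper_force: 30.0
```

```bash
python3 - <<'E'
from h import *
b=ctrl.get_obs()['tool_pos']; rows(door(1,[30,36,42,48,54,60],b[2],33.7))
E
```

```text
now [0.4306 0.0934 0.2081] [-1.7994e+02 -9.0000e-02  3.5900e+00] t 7.7 op 0.0077 F [0.7 1.7 0.8] j [ 38.  -1. -29.   0. -62.  56.]
[-0.9 -0.9 -0. ] [-0.01 -0.02 -0.02]
[-9.1 -6.1 -0. ] [-0.01 -0.02  1.18]
[-16.7 -12.1  -0. ] [-0.01 -0.02  2.38]
[-23.6 -18.8  -0. ] [-0.01 -0.02  3.58]
[-29.8 -26.2  -0. ] [-0.02 -0.02  4.78]
[-35.1 -34.2  -0. ] [-0.02 -0.01  5.98]
```

>>> arm_command(steps=[{"translation": [-9,-6,0],"rotation": [0,0,1.2],"claw": 2},{"translation": [-17,-12,0],"rotation": [0,0,2.4],"claw": 2},{"translation": [-24,-19,0],"rotation": [0,0,3.6],"claw": 2},{"translation": [-30,-26,0],"rotation": [0,0,4.8],"claw": 2},{"translation": [-35,-34,0],"rotation": [0,0,6],"claw": 2}])

```text
clock: 8.2
tool_pos: [0.3936, 0.1253, 0.2081]
orientation: [-179.9, -0.1, -26.4]
force: [3.9, 2.6, -2.2]
opening: 0.0073
gripper_force: 30.0
```

```bash
python3 - <<'E'
from h import *
b=ctrl.get_obs()['tool_pos']; rows(door(1,[60,66,72,78,84,90,92],b[2],33.7))
E
```

```text
now [0.3936 0.1253 0.2081] [-1.7987e+02 -6.0000e-02 -2.6410e+01] t 8.2 op 0.0073 F [ 3.9  2.6 -2.2] j [ 45.  -4. -32.   0. -63.  18.]
[-0.3  0.1 -0. ] [-0.03 -0.01 -0.02]
[-8.4 -5.1  0. ] [-0.03 -0.01  1.18]
[-16.  -11.1   0. ] [-0.03 -0.01  2.38]
[-23.  -17.8   0. ] [-0.03 -0.01  3.58]
[-29.2 -25.2   0. ] [-0.03 -0.01  4.78]
[-34.5 -33.2   0. ] [-0.03 -0.01  5.98]
[-36.1 -36.    0. ] [-0.03 -0.01  6.38]
```

>>> arm_command(steps=[{"translation": [-8,-5,0],"rotation": [0,0,1.2],"claw": 2},{"translation": [-16,-11,0],"rotation": [0,0,2.4],"claw": 2},{"translation": [-23,-18,0],"rotation": [0,0,3.6],"claw": 2},{"translation": [-29,-25,0],"rotation": [0,0,4.8],"claw": 2},{"translation": [-35,-34,0],"rotation": [0,0,6],"claw": 2}])

```text
clock: 8.7
tool_pos: [0.378, 0.1713, 0.2081]
orientation: [-179.8, -0.0, -56.4]
force: [11.6, -0.5, -7.3]
opening: 0.007
gripper_force: 30.0
```

>>> arm_command(steps=[{"translation": [0,-2,0],"rotation": [0,0,0],"claw": 2},{"translation": [0,-2,0],"rotation": [0,0,0],"claw": 2},{"translation": [0,-2,0],"rotation": [0,0,0],"claw": 30},{"translation": [0,-2,0],"rotation": [0,0,0],"claw": 30},{"translation": [0,-2,0],"rotation": [0,0,0],"claw": 30}])

```text
clock: 9.2
tool_pos: [0.3784, 0.1713, 0.2076]
orientation: [-180.0, 0.0, -56.1]
force: [-0.8, -0.0, 0.2]
opening: 0.0258
gripper_force: 0.0
```

```bash
python3 - <<'E'
from h import *
print(door(1,[85,90,95],0,0));c=case(-.109,-.045)
b=ctrl.get_obs()['tool_pos'];rows([(*b[:2],.33,-56),(*c,.33,-145.7)])
E
```

```text
[(np.float64(0.3784723144105826), np.float64(0.1623863255661188), 0, -85.0), (np.float64(0.377504989518781), np.float64(0.17037858336070288), 0, -90.0), (np.float64(0.37723791675455387), np.float64(0.17842473612087337), 0, -95.0)]
now [0.3784 0.1713 0.2076] [-180.      0.    -56.14] t 9.2 op 0.0258 F [-0.8 -0.   0.2] j [ 52.  -4. -32.   0. -63. -18.]
[  -0.    -0.  -122.4] [-0.    0.   -0.03]
[ 216.   -34.4 -122.4] [-0.    0.   17.91]
```

Left door is at 90°. Rise, then travel over to the right handle.

>>> arm_command(steps=[{"translation": [0,0,0],"rotation": [0,0,0],"claw": 30},{"translation": [0,0,-40],"rotation": [0,0,0],"claw": 30},{"translation": [0,0,-80],"rotation": [0,0,0],"claw": 40},{"translation": [0,0,-122],"rotation": [0,0,0],"claw": 40},{"translation": [20,-3,-122],"rotation": [0,0,1.6],"claw": 40}])

```text
clock: 9.7
tool_pos: [0.3939, 0.1583, 0.3355]
orientation: [-179.4, 0.1, -64.1]
force: [0.4, 0.5, -0.4]
opening: 0.0393
gripper_force: 0.0
```

>>> arm_command(steps=[{"translation": [15,-20,0],"rotation": [0,0,1.6],"claw": 40},{"translation": [30,-15,0],"rotation": [0,0,3.2],"claw": 40},{"translation": [50,-22,0],"rotation": [0,0,4.8],"claw": 40},{"translation": [75,-34,0],"rotation": [0,0,6.4],"claw": 40},{"translation": [100,-45,0],"rotation": [0,0,8],"claw": 40}])

```text
clock: 10.2
tool_pos: [0.4768, 0.0854, 0.3296]
orientation: [-180.0, 0.0, -104.5]
force: [0.9, 0.9, -0.1]
opening: 0.04
gripper_force: 0.0
```

```bash
python3 - <<'E'
from h import *
c=case(-.109,-.045); rows([(*c,.33,-145.7)])
E
```

```text
now [0.4768 0.0854 0.3296] [-1.7999e+02  1.0000e-02 -1.0446e+02] t 10.2 op 0.04 F [ 0.9  0.9 -0.1] j [ 33.  -1. -12.   0. -78. -48.]
[ 59.3 -67.4  -0.4] [-0.    0.    8.25]
```

>>> arm_command(steps=[{"translation": [12,-14,0],"rotation": [0,0,1.65],"claw": 40},{"translation": [24,-28,0],"rotation": [0,0,3.3],"claw": 40},{"translation": [36,-41,0],"rotation": [0,0,4.95],"claw": 40},{"translation": [48,-54,0],"rotation": [0,0,6.6],"claw": 40},{"translation": [59,-67,0],"rotation": [0,0,8.2],"claw": 40}])

```text
clock: 10.7
tool_pos: [0.527, 0.0117, 0.3294]
orientation: [180.0, -0.0, -145.5]
force: [-0.5, 0.5, -0.5]
opening: 0.0401
gripper_force: 0.0
```

>>> arm_command(steps=[{"translation": [0,0,0],"rotation": [0,0,0],"claw": 40},{"translation": [0,0,0],"rotation": [0,0,0],"claw": 40},{"translation": [0,0,0],"rotation": [0,0,0],"claw": 40}])

```text
clock: 11.0
tool_pos: [0.5264, 0.0128, 0.3295]
orientation: [180.0, -0.0, -145.0]
force: [1.1, 1.0, -0.1]
opening: 0.0397
gripper_force: 0.0
```

```bash
python3 - <<'E'
from h import *
o,p,d=snap('side'); cv2.imwrite('pics/s3.png',cv2.resize(p[110:310,180:420,::-1],None,fx=3,fy=3,interpolation=2))
rows([(.5283,.0100,.207,-145.7)])
E
```

```text
now [0.5264 0.013  0.3296] [ 1.8000e+02  1.0000e-02 -1.4503e+02] t 11.05 op 0.0396 F [-0.1  0.9  0.7] j [ 23.   3.  -8.  -0. -79. -78.]
[  0.2  -3.5 122.6] [0.   0.   0.13]
```

View pics/s3.png

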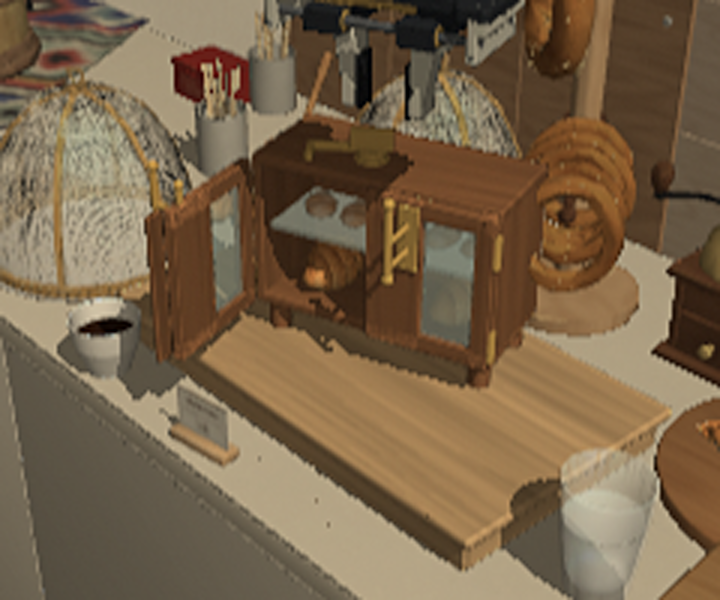

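The left door stands open at a right angle (edge at (160,260)), the right one is shut with its bar at (390,240), and the cup, card and glass are undisturbed. Next is the right bar.

>>> arm_command(steps=[{"translation": [0,-3,40],"rotation": [0,0,0],"claw": 40},{"translation": [0,-3,75],"rotation": [0,0,0],"claw": 40},{"translation": [0,-3,100],"rotation": [0,0,0],"claw": 40},{"translation": [0,-3,122],"rotation": [0,0,0],"claw": 40},{"translation": [0,-3,122],"rotation": [0,0,0],"claw": 40}])

```text
clock: 11.55
tool_pos: [0.5263, 0.0102, 0.2049]
orientation: [179.9, -0.3, -145.1]
force: [0.8, 0.4, -0.8]
opening: 0.0397
gripper_force: 0.0
```

>>> arm_command(steps=[{"translation": [0,0,0],"rotation": [0,0,0],"claw": 20},{"translation": [0,0,0],"rotation": [0,0,0],"claw": 10},{"translation": [0,0,0],"rotation": [0,0,0],"claw": 2},{"translation": [0,0,0],"rotation": [0,0,0],"claw": 2},{"translation": [0,0,0],"rotation": [0,0,0],"claw": 2}])

```text
clock: 12.05
tool_pos: [0.5282, 0.0103, 0.2082]
orientation: [180.0, 0.0, -145.2]
force: [-2.5, 2.2, 5.4]
opening: 0.0075
gripper_force: 30.0
```

```bash
python3 - <<'E'
from h import *
b=ctrl.get_obs()['tool_pos']; c=case(-.109,-.045); print('off',b[:2]-c)
rows(door(-1,[0,6,12,18,24,30],b[2],-145,dl=b[:2]-c))
E
```

```text
off [ 0.00087816 -0.00082333]
now [0.5282 0.0103 0.2082] [ 1.7998e+02  3.0000e-02 -1.4516e+02] t 12.05 op 0.0075 F [-2.5  2.2  5.4] j [ 22.   7. -19.  -0. -63. -78.]
[0. 0. 0.] [ 0.    0.01 -0.03]
[ 8.2 -5.2 -0. ] [ 0.    0.01 -1.23]
[ 15.7 -11.2  -0. ] [ 0.    0.01 -2.43]
[ 22.6 -17.9  -0. ] [ 0.    0.01 -3.63]
[ 28.8 -25.4  -0. ] [ 0.    0.01 -4.83]
[ 34.2 -33.4  -0. ] [ 0.    0.01 -6.03]
```

>>> arm_command(steps=[{"translation": [8,-5,0],"rotation": [0,0,-1.2],"claw": 2},{"translation": [16,-11,0],"rotation": [0,0,-2.4],"claw": 2},{"translation": [23,-18,0],"rotation": [0,0,-3.6],"claw": 2},{"translation": [29,-25,0],"rotation": [0,0,-4.8],"claw": 2},{"translation": [34,-33,0],"rotation": [0,0,-6],"claw": 2}])

```text
clock: 12.55
tool_pos: [0.5193, -0.0367, 0.2082]
orientation: [-180.0, 0.0, -114.9]
force: [-1.5, 1.1, 2.5]
opening: 0.0072
gripper_force: 30.0
```

```bash
python3 - <<'E'
from h import *
b=ctrl.get_obs()['tool_pos']; rows(door(-1,[30,36,42,48,54,60],b[2],-145))
E
```

```text
now [ 0.5193 -0.0367  0.2082] [-1.7997e+02  3.0000e-02 -1.1490e+02] t 12.55 op 0.0072 F [-1.5  1.1  2.5] j [ 18.   7. -20.  -0. -63. -42.]
[-0.4  1.2 -0. ] [-0.01  0.01  0.02]
[ 7.8 -3.9 -0. ] [-0.01  0.01 -1.18]
[15.4 -9.9 -0. ] [-0.01  0.01 -2.38]
[ 22.3 -16.6  -0. ] [-0.01  0.01 -3.58]
[ 28.5 -24.   -0. ] [-0.01  0.01 -4.78]
[ 33.9 -32.   -0. ] [-0.01  0.   -5.98]
```

>>> arm_command(steps=[{"translation": [8,-5,0],"rotation": [0,0,-1.2],"claw": 2},{"translation": [16,-11,0],"rotation": [0,0,-2.4],"claw": 2},{"translation": [23,-18,0],"rotation": [0,0,-3.6],"claw": 2},{"translation": [29,-25,0],"rotation": [0,0,-4.8],"claw": 2},{"translation": [34,-33,0],"rotation": [0,0,-6],"claw": 2}])

```text
clock: 13.05
tool_pos: [0.535, -0.0816, 0.2082]
orientation: [-179.9, -0.0, -84.9]
force: [-0.4, 0.9, 2.6]
opening: 0.0072
gripper_force: 30.0
```

```bash
python3 - <<'E'
from h import *
b=ctrl.get_obs()['tool_pos']; rows(door(-1,[60,66,72,78,84,90,92],b[2],-145))
E
```

```text
now [ 0.535  -0.0816  0.2082] [-179.95   -0.    -84.92] t 13.05 op 0.0072 F [-0.4  0.9  2.6] j [ 12.   9. -18.   0. -63.  -7.]
[-0.8  0.9 -0. ] [-0.01 -0.    0.02]
[ 7.4 -4.3  0. ] [-0.01 -0.   -1.18]
[ 15.  -10.2   0. ] [-0.01 -0.   -2.38]
[ 21.9 -17.    0. ] [-0.01 -0.   -3.58]
[ 28.1 -24.4   0. ] [-0.01 -0.   -4.78]
[ 33.5 -32.4   0. ] [-0.01 -0.   -5.98]
[ 35.1 -35.2   0. ] [-0.01 -0.   -6.38]
```

>>> arm_command(steps=[{"translation": [8,-5,0],"rotation": [0,0,-1.2],"claw": 2},{"translation": [16,-11,0],"rotation": [0,0,-2.4],"claw": 2},{"translation": [23,-18,0],"rotation": [0,0,-3.6],"claw": 2},{"translation": [29,-25,0],"rotation": [0,0,-4.8],"claw": 2},{"translation": [34,-34,0],"rotation": [0,0,-6],"claw": 2}])

```text
clock: 13.55
tool_pos: [0.5715, -0.1129, 0.2082]
orientation: [180.0, -0.0, -54.9]
force: [-2.2, -0.5, 3.5]
opening: 0.0072
gripper_force: 30.0
```

>>> arm_command(steps=[{"translation": [0,0,0],"rotation": [0,0,0],"claw": 2},{"translation": [0,0,0],"rotation": [0,0,0],"claw": 30},{"translation": [0,0,0],"rotation": [0,0,0],"claw": 30},{"translation": [0,0,0],"rotation": [0,0,0],"claw": 30},{"translation": [0,0,0],"rotation": [0,0,0],"claw": 30}])

```text
clock: 14.05
tool_pos: [0.5713, -0.112, 0.2075]
orientation: [-180.0, 0.0, -55.2]
force: [0.8, 0.3, 0.8]
opening: 0.0286
gripper_force: 0.0
```

>>> arm_command(steps=[{"translation": [0,0,-40],"rotation": [0,0,0],"claw": 30},{"translation": [0,0,-80],"rotation": [0,0,0],"claw": 30},{"translation": [0,0,-120],"rotation": [0,0,0],"claw": 30},{"translation": [0,0,-150],"rotation": [0,0,0],"claw": 30},{"translation": [0,0,-150],"rotation": [0,0,0],"claw": 30}])

```text
clock: 14.55
tool_pos: [0.5731, -0.1125, 0.3628]
orientation: [-179.6, -0.3, -55.2]
force: [0.5, 0.7, -0.1]
opening: 0.0302
gripper_force: 0.0
```

```bash
python3 - <<'E'
from h import *
print(door(-1,[85,90,95],0,0)); rows([])
o,p,d=snap('side'); cv2.imwrite('pics/s4.png',cv2.resize(p[110:310,180:420,::-1],None,fx=3,fy=3,interpolation=2))
snap('top','t4.png')
E
```

```text
[(np.float64(0.5631426145498406), np.float64(-0.10833021056682272), 0, 85.0), (np.float64(0.5702308982554304), np.float64(-0.11214703335684832), 0, 90.0), (np.float64(0.5776248669267101), np.float64(-0.11533154735266078), 0, 95.0)]
now [ 0.5731 -0.1125  0.3628] [-179.63   -0.29  -55.17] t 14.55 op 0.0302 F [ 0.5  0.7 -0.1] j [  8.   8.   2.   0. -83.  27.]
```

View pics/s4.png

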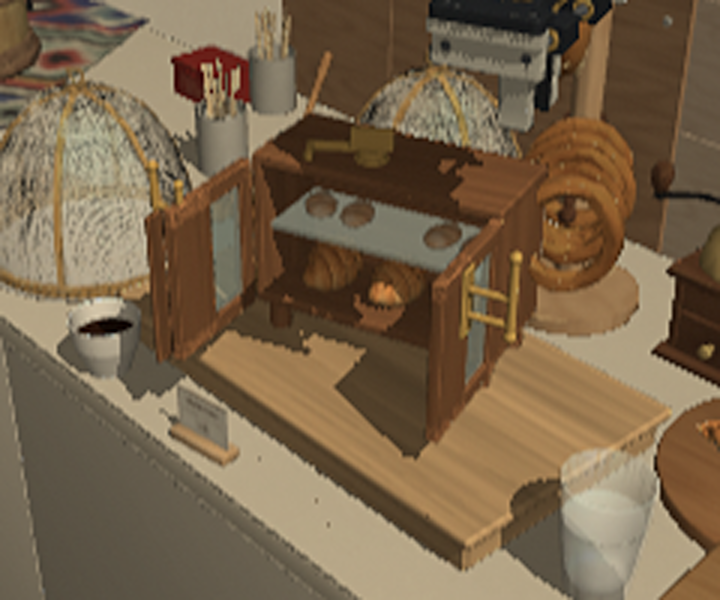

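View pics/t4.png

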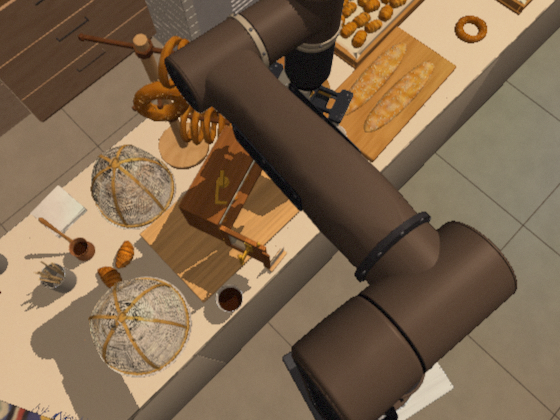

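Both doors stand open at about 90°: the left edge is at (160,260) and the right one at (440,340) in the side crop. The cup (105,330), card (205,425) and glass (605,520) have not moved, and the gripper is well clear above.

```bash
python3 -c "
from plant import ctrl
print(ctrl.close_job())"
```

```text
the job is handed in; nothing more can be done
None
```

The job is handed in at about 15 s: the hook is clear of its post, the left door was opened to about 90° first and the right one after it to about the same, and the cup, card and glass look unmoved in the final pictures.

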